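Close the sample jar with its push-and-turn safety cap

TASK

Take the black safety cap with the bar grip and close the white sample jar that stands in the metal holder: set the cap over the neck, turn it gently until it drops into the slots, push it down against the spring and turn it clockwise (seen from above) until its lugs are locked, then let go. A push of 1 to 1.5 kg is enough: never force the cap against the jar. Leave the beaker, the tube rack and the small plain lid where they are.

Things in the scene. Friction and masses are not known exactly. Their poses are not given: they have to be found in the camera images.
- cap: Loose black safety cap, 70 g, skirt down on the bench. Round, 66 mm across, flat top 26 mm above its lower edge; on top a straight bar grip 56 mm long (along the cap's x), 24 mm wide (along y), rising from 26 to 51 mm. Origin: centre of the skirt's lower edge, z up. Hollow: 58 mm inside, ceiling 22 mm above the lower edge.
- cap_grip (a point): Centre of the cap's bar grip, 45 mm above the cap's lower edge, axes as the cap's. Pinch the bar here across its 24 mm width, from above.
- cap_lugs (a point): On the cap's axis, 2 mm above its lower edge. Here four lugs point inward, centred on the cap's +x, +y, -x, -y: each 8 mm wide (18 deg), 4 mm high, reaching in to 22.5 mm from the axis. So any quarter turn of the cap fits the neck.
- holder: Square aluminium holder, 124 x 124 mm, base 12 mm thick, four posts up to 52 mm, fixed to the bench. Origin: centre of its underside, z up, x and y along its sides. The upright white jar (72 mm across, coaxial with it) is held fast in it, but was put in by hand: its height is known only to +-7 mm and its turn about z to +-0.45 rad.
- rim (a point): Nominal centre of the jar's rim, 115 mm above the holder's origin, on its axis (the true rim is within 7 mm in height). The neck is 42 mm across, bevelled at the rim.
- tabs (a point): Nominal height of the tab tops, 8 mm below the rim. Tabs round the neck reach out to 27 mm from the axis; between them 4 slots, 30 deg wide, nominally on the holder's +x, +y, -x, -y (true jar turn within 0.45 rad). The cap's lower edge rests here until its lugs are within about 6 deg of the slots, then it drops 5 mm onto the plunger; there the tabs stop it turning either way.
- lock (a point): Nominal height of the cap's lower edge when fully pushed in (hard stop, its ceiling on the rim), 22 mm below the rim. From 3 mm above this down to it, the lugs pass under the tabs: turn about 45 deg clockwise from above (free of the barrier at 37 deg, solid stop at 53 deg). Let up there, the spring lifts the cap into notches, 6 mm above the hard stop: locked.
- plunger (a joint): Grey spring plunger, 28 mm across, in the jar's mouth: 0 = fully up (top 9 mm above the rim), grows as it is pushed down, in m. It takes 3 N to start it and 1 N more per mm: 9 N at 6 mm, where the lugs begin to pass under the tabs, 12 N at 9 mm, the hard stop. With the cap locked it stays at about 0.003.
- beaker: Empty clear beaker, 68 mm across, 90 mm high. Origin: centre of its underside. Leave alone.
- rack: Green tube rack, 80 x 200 x 45 mm (tubes to 58 mm), long side along its y. Origin: centre of its underside. Leave alone.
- lid: Small plain black disc lid without a grip, 48 mm across, 16 mm high; not the jar's. Origin: centre of its underside. Leave alone.
There are look-alikes about, which are no part of the job. Of the things shaped like the cap, the black one is meant. Of the things shaped like the holder, the aluminium one is meant.

How it is judged:
On the way, in this order (a step that is already met when the one before it is completed fails the run):
1. the cap is set level over the jar's neck (horizontal distance between cap and holder below 0.004 m and z of cap in the frame of holder below 0.121 m and angle between cap's own z axis and vertical below 0.12 rad), for 0.1 s.
2. the plunger is pushed down by more than 5 mm (value of joint plunger above 0.005 m and horizontal distance between cap and holder below 0.004 m), for 0.1 s.
At the end, for the whole second after the job is handed in: The cap is locked on the jar: released, at rest, level (within 0.06 rad), centred on the holder within 4 mm, and holding the spring plunger down by 1.5 to 4.5 mm on its own (so the lugs sit in their notches) (value of joint plunger between 0.0015 and 0.0045 m and horizontal distance between cap and holder below 0.004 m and angle between cap's own z axis and vertical below 0.06 rad and linear speed of cap below 0.02 m/s); the robot touches nothing.
It fails at once if the cap is forced against the jar with more than 70 N (all contacts together) (contact force between cap and holder above 70 N).
It fails at once if the beaker is moved by more than 25 mm or tipped (distance of beaker from where it was at the start of the episode above 0.025 m or angle between beaker's own z axis and vertical above 0.4 rad).
It fails at once if the tube rack is moved by more than 25 mm (distance of rack from where it was at the start of the episode above 0.025 m).
It fails at once if the small lid is moved by more than 25 mm (distance of lid from where it was at the start of the episode above 0.025 m).
It also fails if it takes over 72 s, if anything falls off the work surface, if the arm or the gripper's body presses on something with over 40 N, if the wrist force passes 120 N, or if a joint passes its speed limit or range.

ROBOT

A 6-joint arm with a two-finger parallel gripper is mounted at the origin on the work surface. World frame = base frame: x ahead of the robot, y to its left, z up, the work surface at z = 0. Lengths are in m, angles in rad, forces in N, time in s.
With the tool pointing down it reaches from about 0.325 to 0.925 m from the base axis. Payload 3.1 kg.
Tool frame: the origin (TCP) lies on the centre line of the jaws, within the pads' length; the fingertips stand 22 mm ahead of it and the grasp point (between the pads) lies 3 mm ahead of it; x points along the fingers, z is the direction in which the jaws open and shut, and the axes are right-handed (so a half turn about x gives the same grasp; the last joint's range is limited). The gripper opens to 85 mm and grips with 20 to 120 N. Pads are 22 mm wide; open, the fingers measure 114 mm over their backs; the gripper's body (76 mm by 85 mm) begins 54 mm behind the grasp point. The pads swing forward as they close: fully open they stand 13 mm farther back than shut.
Start: joints at [-1.346, 0.217, 1.613, -0, 1.311, -0.112], TCP at [0.207, -0.59, 0.253] pointing down, gripper open.
Joint ranges: [-2.75, 2.75], [-0.78, 2.1], [0.31, 2.55], [-1.13, 4.27], [0.13, 2.63], [-2.58, 2.58]. Speed limits (rad/s): [2.79, 2.79, 3.14, 3.14, 3.14, 3.14].

INTERFACE

Orientations are given as a 3x3 rotation matrix whose columns are the frame's x, y, z axes.
In Python, from workcell import sensors, grab_frame, camera_info, order gives the robot as it stands. The module is installed in compiled form; this text tells all that it offers.
- The arm moves only by the tool play_rows, never from a script. Its argument "series" is a list of rows, each a list of 7 numbers: the shift along the tool's x, y, z in m, then the turn, a rotation vector about the tool's x, y, z in rad, then the opening in per cent of the stroke, from 0 (shut) to 100 (fully open). In form: [[tx, ty, tz, ax, ay, az, grip], ...]. A call has 1 to 5 rows; each row shifts and turns the pose as measured when the row begins, along the tool's axes as they then stand; what a row does not reach is not made up. A row lasts 1/8 s, in which the tool goes at most 62.5 mm and 10.7 degrees, less where a joint would pass 70% of its speed; a pose out of reach is approached as far as the arm can. A call with a gripper value outside its range is refused whole. The fingers move at their own pace and stop on an object; "force" is the grip in N (left out, the last holds). Time passes only in rows, so rows that do not move let the fingers close. It gives the time, the measured TCP pose, the force and the opening at its end, in the units of the state.
- sensors.get_obs(): the state, without advancing time (a new reading comes with each control period).
- grab_frame(name): name is "scene" or "top" or "wrist"; returns the picture (420x560x3 uint8, blue, green, red); there is no depth.
- camera_info(name): a dict with "fx", "fy", "cx", "cy" (pixels), "k1" (the pictures are not rectified: a ray, as slopes to the right and down, at radius r is drawn at 1 + k1 r^2 times it, then the intrinsics apply), "world_to_cam" (4x4, takes a point from world to camera coordinates). Camera axes: x right, y down, z forward; pixel columns grow to the right and rows downward; lengths in m; the calibration is good to about 2 mm. A picture is of the moment at which its call begins: read the wrist's pose just before it. camera_info takes no time and is no camera call; for the wrist camera it gives the pose at the moment of the call.
- order.sign_off(): hands the job in, once; it reports no verdict.
The state is a dict: "time_s": time; "joints": joint angles; "joint_vel": joint speeds; "joint_efforts": joint torques, N m; "eef_pos": TCP position; "tcp_rot": TCP orientation; "ft_force": force on the tool from outside, world axes, zero at the start; "torque": the same for the moment, N m; "gripper_width": opening from 0.0 (shut) to 1.0 (fully open).
Only numpy, scipy, OpenCV 4.12 (cv2) and the standard library are available. Lean on these libraries where they do the work, as an engineer would, in place of code of your own. Each camera call takes 0.05 s, during which the arm holds its last target. There are 200 camera calls.

## Working session

There is one attempt and no reset: what is moved stays moved. The work goes in short steps, Python scripts to look and compute and a tool call to move; the robot and the scene stay as the last step left them, time stands still between calls to the robot, and variables do not carry over. Pictures are saved under pics/ and viewed, about 8 in all and at most 12, crops included, and the job is handed in when it is done.

Besides the shell and the picture viewer there is one more tool, called after "Request:" as a command line: name --pt "numbers of a row" for each row, then --argument value for the rest. play_rows: Moves the arm, as the interface text tells. Its arguments: {"type":"object","properties":{"series":{"type":"array","items":{"type":"array","items":{"type":"number"}}},"force":{"type":"number"}},"required":["series"]}

```bash
mkdir -p pics
cat > h.py <<'E'
import numpy as np,cv2
from workcell import sensors,grab_frame,camera_info,order
def ray(ci,u,v):
    x=(u-ci["cx"])/ci["fx"];y=(v-ci["cy"])/ci["fy"];a,b=x,y
    for _ in range(20):
        s=1+ci["k1"]*(a*a+b*b);a,b=x/s,y/s
    M=np.array(ci["world_to_cam"]);R,t=M[:3,:3],M[:3,3]
    return -R.T@t,R.T@np.array([a,b,1])
def onz(ci,u,v,z):
    o,d=ray(ci,u,v);return o+d*(z-o[2])/d[2]
def proj(ci,p):
    M=np.array(ci["world_to_cam"]);c=M[:3,:3]@p+M[:3,3];a,b=c[:2]/c[2];s=1+ci["k1"]*(a*a+b*b)
    return ci["fx"]*a*s+ci["cx"],ci["fy"]*b*s+ci["cy"]
E
python3 - <<'E'
from h import *
for n in("top","scene"):
    cv2.imwrite(f"pics/{n}0.png",grab_frame(n)); c=camera_info(n); print(n,{k:np.round(v,3).tolist() for k,v in c.items()})
s=sensors.get_obs();print(s)
E
```

```text
top {'fx': 542.372, 'fy': 542.372, 'cx': 282.247, 'cy': 209.178, 'k1': -0.207, 'world_to_cam': [[-0.025, -0.999, -0.02, -0.018], [-0.997, 0.027, -0.068, 0.627], [0.068, 0.018, -0.998, 1.448], [0.0, 0.0, 0.0, 1.0]]}
scene {'fx': 423.455, 'fy': 423.455, 'cx': 281.731, 'cy': 214.568, 'k1': -0.014, 'world_to_cam': [[-0.839, 0.544, -0.011, 0.563], [0.421, 0.636, -0.647, -0.201], [-0.344, -0.548, -0.762, 1.401], [0.0, 0.0, 0.0, 1.0]]}
{'time_s': 0.1, 'joints': array([-1.34617948e+00,  2.17701071e-01,  1.61478643e+00, -9.11034796e-07,
        1.31128038e+00, -1.12199512e-01]), 'joint_vel': array([-0.00168899, -0.00039512, -0.00434509,  0.00165622, -0.00131716,
       -0.00033022]), 'joint_efforts': array([-1.64194924e-03, -3.98079836e+01, -3.04971564e+01, -2.34795252e-04,
        4.20667202e-03, -1.39359534e-05]), 'eef_pos': array([ 0.20641995, -0.58920285,  0.25207825]), 'tcp_rot': array([[-4.85353800e-04,  9.43811572e-01,  3.30483708e-01],
       [ 2.12039203e-03,  3.30483975e-01, -9.43809221e-01],
       [-9.99997634e-01,  2.42673627e-04, -2.16165219e-03]]), 'ft_force': array([-0.65704628,  0.11120635,  0.14959053]), 'torque': array([ 0.01330163,  0.01588801, -0.0148362 ]), 'gripper_width': 0.9999081452900888}
```

View pics/top0.png

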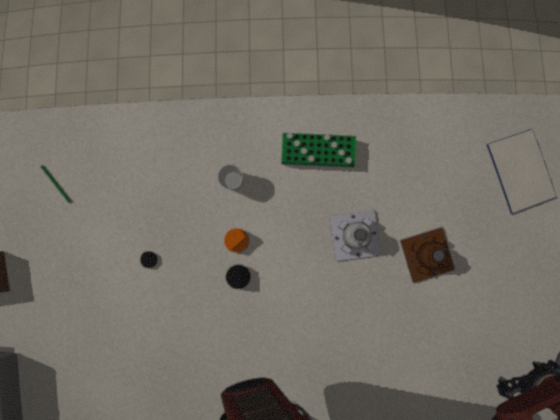

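View pics/scene0.png

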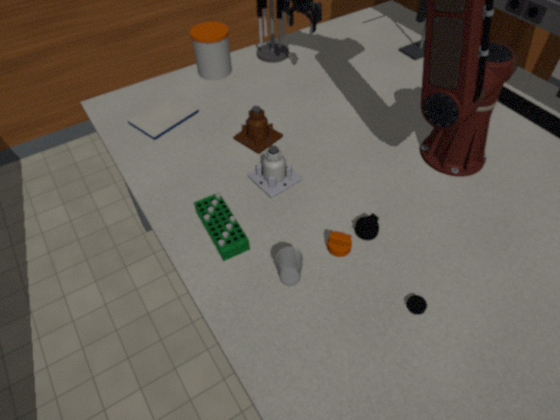

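Top view: the black cap is at (238,277) with the orange look-alike at (236,240). The aluminium holder is at (355,235), the brown look-alike at (428,255) and the small lid at (149,260). The beaker and rack are well clear.

Run:
```python
from h import *
c=camera_info("top");im=cv2.imread("pics/top0.png");hsv=cv2.cvtColor(im,cv2.COLOR_BGR2HSV)
def blob(m,u,v,r=45):
    k=np.zeros_like(m);cv2.circle(k,(u,v),r,255,-1);m=m&k
    cs,_=cv2.findContours(m,0,2);q=max(cs,key=cv2.contourArea);return q
q=blob(cv2.inRange(im,(0,0,0),(45,45,45)),238,277,22)
(u,v),r=cv2.minEnclosingCircle(q);M=cv2.moments(q);print("cap",u,v,r,cv2.contourArea(q),M['m10']/M['m00'],M['m01']/M['m00'],onz(c,u,v,.025))
g=hsv[...,2]; lo=im.astype(int); blu=(lo[...,0]-lo[...,2])
print("bg",im[300,330],"base",im[252,340],im[216,340])
out=[]
a=im[195:280,195:480];a=cv2.resize(a,None,fx=2.8,fy=2.8,interpolation=cv2.INTER_CUBIC)
s=cv2.imread("pics/scene0.png");b=np.hstack([cv2.resize(s[200:260,310:410],(400,240),interpolation=2),cv2.resize(s[140:200,235:315],(398,240)[:2],interpolation=2)])
b=cv2.convertScaleAbs(b,alpha=1.8)
cv2.imwrite("pics/c1.png",np.vstack([a,b]))if a.shape[1]==b.shape[1] else print(a.shape,b.shape)
```

```text
cap 238.27011108398438 276.4425354003906 11.818357467651367 389.5 238.1540436456996 276.46512623020965 [0.44779848 0.08877429 0.025     ]
bg [111 121 126] base [131 124 128] [130 125 128]
```

View pics/c1.png

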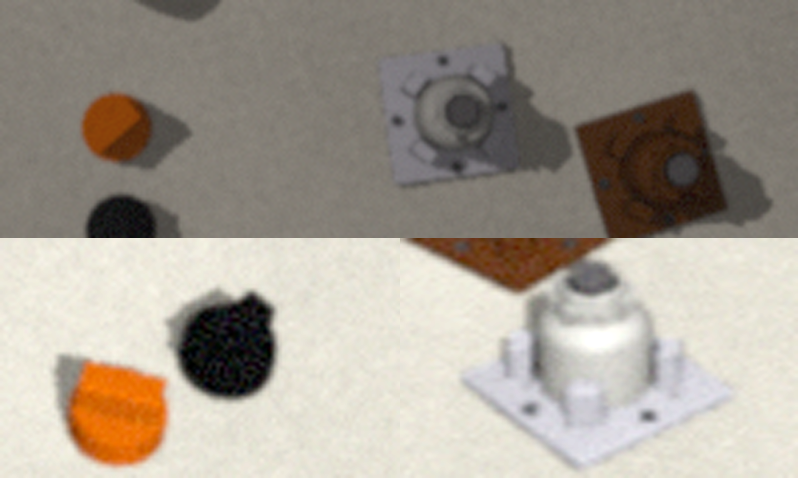

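Run:
```python
from h import *
c=camera_info("top");p=onz(c,356.2,235.7,.012);print("holder",p)
for u,v in((330.4,216.4),(374.6,210),(337.9,261.4)):print(onz(c,u,v,.012))
s=sensors.get_obs();w=camera_info("wrist");print(w["fx"],w["k1"]);M=np.array(w["world_to_cam"]);R=M[:3,:3];o=-R.T@M[:3,3]
T=s["tcp_rot"];print("cam in tool",T.T@(o-s["eef_pos"]),"\naxes",np.round(T.T@R.T,3))
print(T.T@(np.array([.448,.089,.25])-s["eef_pos"]))
```

```text
holder [ 0.54949454 -0.23342613  0.012     ]
[ 0.60396439 -0.16466263  0.012     ]
[ 0.61818071 -0.28632401  0.012     ]
[ 0.48117265 -0.18145746  0.012     ]
297.000948938409 -0.03640352213377498
cam in tool [-0.12225889  0.08323194 -0.00041313] 
axes [[-0.001 -0.324  0.946]
 [ 0.001 -0.946 -0.324]
 [ 1.     0.     0.001]]
[ 0.00339905  0.45214072 -0.56025134]
```

Request:
play_rows --pt "0 0.055 -0.028 0 0 0 100" --pt "0 0.055 -0.028 0 0 0 100" --pt "0 0.055 -0.028 0 0 0 100" --pt "0 0.055 -0.028 0 0 0 100" --pt "0 0.055 -0.028 0 0 0 100"

```text
time_s: 0.72
eef_pos: [0.4206, -0.3645, 0.2494]
tcp_rot: [[-0.002, 0.947, 0.321], [0.004, 0.321, -0.947], [-1.0, -0.0, -0.005]]
ft_force: [-0.0, 0.4, 0.2]
gripper_width: 0.998
```

Request:
play_rows --pt "0 0.055 -0.028 0 0 0 100" --pt "0 0.055 -0.028 0 0 0 100" --pt "0 0.055 -0.028 0 0 0 100" --pt "0 0 0 0 0 0 100"

```text
time_s: 1.23
eef_pos: [0.5522, -0.2254, 0.2477]
tcp_rot: [[-0.003, 0.945, 0.327], [0.006, 0.327, -0.945], [-1.0, -0.001, -0.007]]
ft_force: [-0.6, -1.1, 0.2]
gripper_width: 1.007
```

Run:
```python
from h import *
s=sensors.get_obs();w=camera_info("wrist");im=grab_frame("wrist");cv2.imwrite("pics/w1.png",im)
np.savez("w1.npz",**w);print(s["eef_pos"],s["tcp_rot"][:,1],s["joints"])
print([proj(w,np.array([.5495,-.2334,z])) for z in(.012,.115)])
```

```text
[ 0.55220598 -0.22542957  0.24774051] [ 0.94518452  0.32653445 -0.00121816] [-0.50700283  0.16493153  1.68464442  0.00388661  1.29801567  0.73010446]
[(np.float64(283.7175587291453), np.float64(183.30151220784802)), (np.float64(285.4669994240963), np.float64(210.6427802083443))]
```

View pics/w1.png

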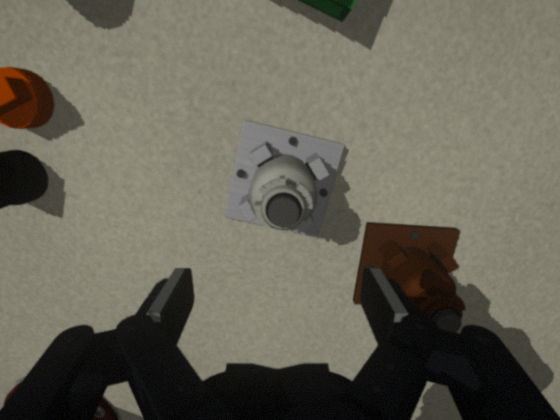

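The wrist view shows the jar at (284,200), its grey plunger at (284,209) and the tab ring round the neck. I'm enlarging it to find the slots.

Run:
```python
from h import *
im=cv2.imread("pics/w1.png");a=cv2.resize(im[110:250,215:355],(600,600),interpolation=cv2.INTER_CUBIC)
cv2.imwrite("pics/c2.png",cv2.convertScaleAbs(a,alpha=1.6,beta=-20))
w=dict(np.load("w1.npz"))
cnr=[(245,120),(345,145),(322,237),(226,216)]
P=[onz(w,u,v,.012)[:2] for u,v in cnr];print(np.round(P,4))
hull=None
for z in(.100,.107,.114,.124):
    print(z,[np.round((np.array(proj(w,np.array([.5495+r*np.cos(t),-.2334+r*np.sin(t),z])))-(215,110))*600/140).tolist() for r,t in((0,0),(.027,0),(.027,np.pi/2))])
```

```text
[[ 0.6058 -0.1658]
 [ 0.6175 -0.2865]
 [ 0.4977 -0.3052]
 [ 0.4844 -0.1777]]
0.1 [[301.0, 409.0], [342.0, 297.0], [185.0, 371.0]]
0.107 [[301.0, 419.0], [344.0, 305.0], [183.0, 380.0]]
0.114 [[302.0, 430.0], [346.0, 313.0], [181.0, 390.0]]
0.124 [[303.0, 446.0], [349.0, 325.0], [178.0, 405.0]]
```

View pics/c2.png

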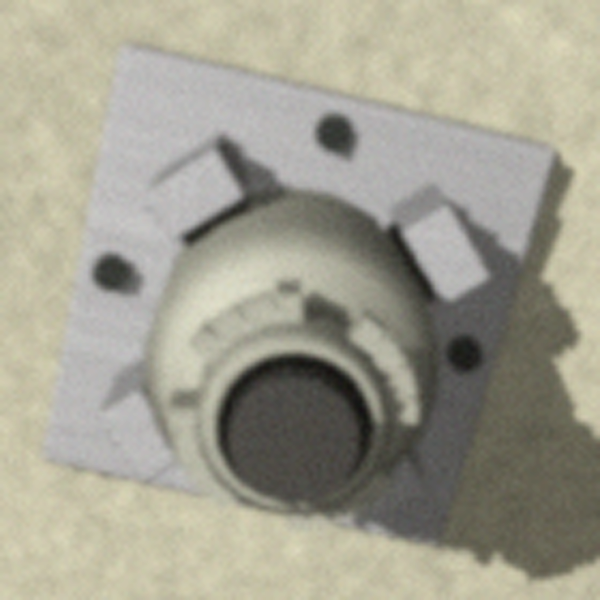

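The crop shows tab ends at about (305,293) and (362,316), so there's a slot between them near (333,305) and another on the left near (188,380). Next I work out the jar's angle and go to the cap.

Run:
```python
from h import *
w=dict(np.load("w1.npz"));f=lambda x,y:(x*140/600+215,y*140/600+110)
def az(x,y,z,c=(.5505,-.2325)):
    p=onz(w,*f(x,y),z)[:2]-c;return np.round([np.degrees(np.arctan2(p[1],p[0])),1000*np.hypot(*p)],1)
for z in(.100,.107,.112):
    print(z,[az(x,y,z).tolist() for x,y in((305,293),(362,316),(190,335),(415,420))])
for z in(.108,.115,.122):
    print(z,onz(w,*f(296,428),z), [az(x,y,z)[1] for x,y in((200,428),(392,428))])
s=sensors.get_obs();print(s["tcp_rot"].T@(np.array([.448,.089,.20])-s["eef_pos"]))
```

```text
0.1 [[16.3, 25.3], [-15.1, 24.4], [75.5, 28.6], [-79.0, 26.4]]
0.107 [[16.8, 26.9], [-12.0, 25.6], [72.0, 29.3], [-74.0, 25.4]]
0.112 [[17.2, 28.0], [-9.9, 26.5], [69.6, 29.9], [-70.1, 24.7]]
0.108 [ 0.54754861 -0.23286559  0.108     ] [np.float64(21.7), np.float64(20.5)]
0.115 [ 0.54978408 -0.23194932  0.115     ] [np.float64(21.1), np.float64(19.6)]
0.122 [ 0.55201955 -0.23103305  0.122     ] [np.float64(20.8), np.float64(19.0)]
[ 0.04972217  0.0054202  -0.33192827]
```

Request:
play_rows --pt "0.005 0.001 -0.06 0 0 0 100" --pt "0.005 0.001 -0.06 0 0 0 100" --pt "0.005 0.001 -0.06 0 0 0 100" --pt "0.005 0.001 -0.06 0 0 0 100" --pt "0.005 0.001 -0.06 0 0 0 100"

```text
time_s: 1.9
eef_pos: [0.4552, 0.056, 0.222]
tcp_rot: [[-0.005, 0.951, 0.309], [0.002, 0.309, -0.951], [-1.0, -0.004, -0.004]]
ft_force: [1.2, -1.4, 0.0]
gripper_width: 1.001
```

Request:
play_rows --pt "0 0.001 -0.035 0 0 0 100" --pt "0 0 0 0 0 0 100"

```text
time_s: 2.15
eef_pos: [0.442, 0.0905, 0.2208]
tcp_rot: [[-0.008, 0.951, 0.31], [0.001, 0.31, -0.951], [-1.0, -0.007, -0.004]]
ft_force: [-0.2, -0.8, 0.2]
gripper_width: 1.001
```

Run:
```python
from h import *
s=sensors.get_obs();w=camera_info("wrist");im=grab_frame("wrist");np.savez("w2.npz",**w)
print(s["eef_pos"],s["tcp_rot"],s["joints"])
u,v=map(int,proj(w,np.array([.448,.089,.03])));print(u,v)
cv2.imwrite("pics/w2.png",im)
x0,y0=max(u-70,0),max(v-70,0);print(x0,y0)
a=cv2.resize(im[y0:y0+140,x0:x0+140],(600,600),interpolation=cv2.INTER_CUBIC)
cv2.imwrite("pics/c3.png",cv2.convertScaleAbs(a,alpha=3))
```

```text
[0.44200089 0.09045877 0.22078592] [[-0.0081776   0.95064515  0.31017242]
 [ 0.00139224  0.31019332 -0.95067248]
 [-0.99996559 -0.00734239 -0.00386016]] [ 4.49710532e-02 -1.28742067e-01  2.03556740e+00  1.85743590e-03
  1.24287469e+00  1.29977102e+00]
280 182
210 112
```

View pics/c3.png

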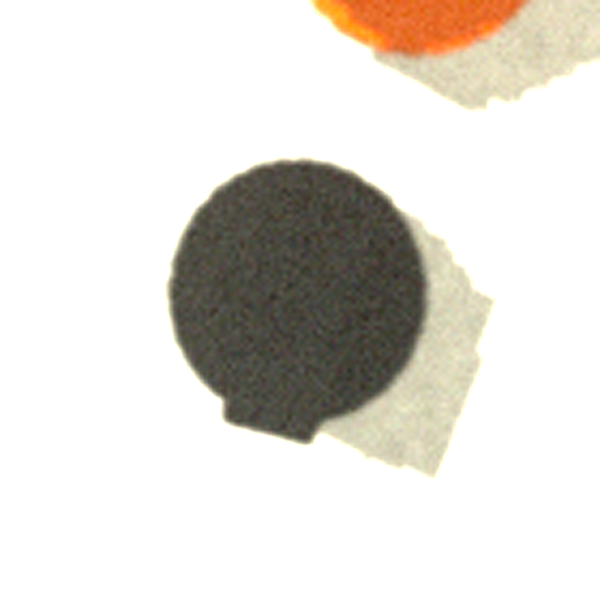

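The close view shows the black cap as a disc about (298,288) in the crop. The bar's near end sticks out at the bottom between (225,418) and (307,441).

Run:
```python
from h import *
w=dict(np.load("w2.npz"));f=lambda x,y:(x*140/600+210,y*140/600+112)
a,b=[onz(w,*f(x,y),.051)[:2] for x,y in((225,419),(307,442))]
d=b-a;print("end edge",a,b,np.linalg.norm(d),"edge az",np.degrees(np.arctan2(d[1],d[0])))
# circle: points on upper arc/side of disc
for z in(.0,.026):
    P=np.array([onz(w,*f(x,y),z)[:2] for x,y in((298,158),(169,287),(427,290),(210,195),(385,195),(198,375),(398,375))])
    A=np.c_[2*P,np.ones(len(P))];x=np.linalg.lstsq(A,(P**2).sum(1),rcond=None)[0];c=x[:2];print(z,c,np.sqrt(x[2]+c@c))
    m=(a+b)/2-c;print(" bar az",np.degrees(np.arctan2(m[1],m[0])),np.linalg.norm(m))
s=sensors.get_obs();T=s["tcp_rot"];print("tool y az",np.degrees(np.arctan2(T[1,1],T[0,1])))
```

```text
end edge [0.41975193 0.09981147] [0.42030927 0.07902286] 0.020796079342505828 edge az -88.46427642484068
0.0 [0.44306442 0.08861389] 0.03622635015822597
 bar az 178.0026801043278 0.02304782013164776
0.026 [0.44905713 0.09072977] 0.03347564815142947
 bar az -177.41080539562302 0.029056198480699187
tool y az 17.99761929071663
```

Request:
play_rows --pt "0 0.003 0.001 0.14 -0.004 0.008 100" --pt "0 0.004 0 0.14 0 0 100" --pt "0.05 0 0 0 0 0 100" --pt "0.04 0 0 0 0 0 100" --pt "0 0 0 0 0 0 100"

```text
time_s: 2.82
eef_pos: [0.4538, 0.0796, 0.1303]
tcp_rot: [[0.006, 1.0, 0.012], [-0.006, 0.012, -1.0], [-1.0, 0.006, 0.006]]
ft_force: [-0.6, 0.9, -0.5]
gripper_width: 1.0
```

```bash
cat > st.py <<'E'
from h import *
import sys
s=sensors.get_obs();T=s["tcp_rot"];print(s["time_s"],s["eef_pos"],"xax",np.round(T[:,0],4),"az",np.degrees(np.arctan2(T[1,1],T[0,1])),"F",np.round(s["ft_force"],1),"M",np.round(s["torque"],2),s["gripper_width"],s["joints"][5])
if len(sys.argv)>3:print("d tool",np.round(T.T@(np.array(list(map(float,sys.argv[1:4])))-s["eef_pos"]),4))
E
python3 st.py .449 .0905 .051
```

```text
2.825 [0.45377281 0.07962506 0.13031288] xax [ 0.0057 -0.0058 -1.    ] az 0.6851720099937667 F [-0.6  0.9 -0.5] M [ 0.01 -0.    0.04] 1.0003059745077454 1.5872643963880662
d tool [ 0.0792 -0.0051 -0.0114]
```

Request:
play_rows --pt "0 -0.005 -0.0115 -0.02 0.006 -0.006 100" --pt "0 0 0 0 0 0 100" --pt "0.04 0 0 0 0 0 100" --pt "0 0 0 0 0 0 100" --pt "0 0 0 0 0 0 100"

```text
time_s: 3.45
eef_pos: [0.4562, 0.0906, 0.0985]
tcp_rot: [[0.015, 0.999, 0.032], [0.001, 0.032, -0.999], [-1.0, 0.015, -0.0]]
ft_force: [-0.7, 0.4, -0.2]
gripper_width: 1.0
```

```bash
python3 st.py .449 .0905 .051
python3 - <<'E'
from h import *
w=camera_info("wrist");im=grab_frame("wrist");a=cv2.resize(im[100:400,130:430],(600,600),interpolation=2)
cv2.imwrite("pics/c4.png",cv2.convertScaleAbs(a,alpha=3))
E
```

```text
3.45 [0.45616842 0.09059952 0.09854253] xax [ 1.520e-02  5.000e-04 -9.999e-01] az 1.8161701175072045 F [-0.7  0.4 -0.2] M [ 0.07  0.03 -0.01] 1.0002089458306886 1.5843049763454184
d tool [ 0.0474 -0.0079 -0.0001]
```

View pics/c4.png

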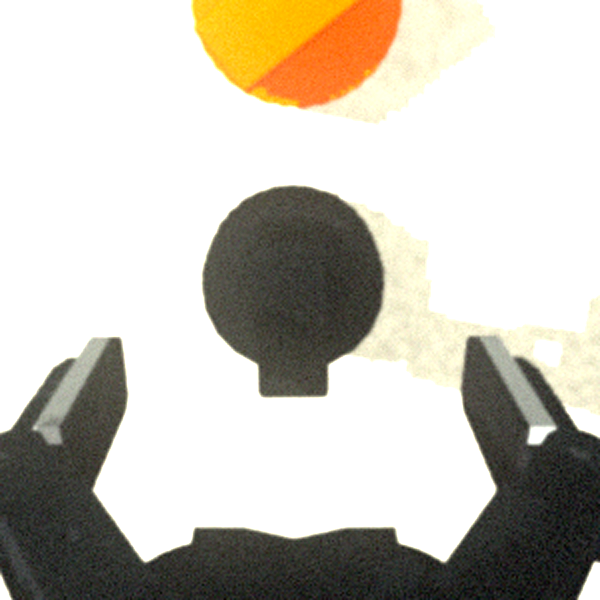

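The bar lines up with the tool's y axis and sits centred between the fingers (bar 293, jaw midpoint 294.5). Descending.

Request:
play_rows --pt "0 -0.008 0 0 0 -0.015 100" --pt "0 0 0 0 0 0 100" --pt "0.02 0 0 0 0 0 100" --pt "0.014 0 0 0 0 0 100" --pt "0 0 0 0 0 0 100"

```text
time_s: 4.12
eef_pos: [0.4501, 0.0906, 0.0673]
tcp_rot: [[0.006, 0.999, 0.032], [0.0, 0.032, -0.999], [-1.0, 0.006, -0.0]]
ft_force: [0.0, -0.5, 0.0]
gripper_width: 0.999
```

```bash
python3 st.py .449 .0905 .051
```

```text
4.125 [0.45014448 0.09060241 0.06728521] xax [ 5.9e-03  3.0e-04 -1.0e+00] az 1.8435265375707415 F [ 0.  -0.5  0. ] M [-0.04  0.04  0.04] 0.9993241212720495 1.5842085965506003
d tool [ 0.0163 -0.0012  0.0001]
```

Request:
play_rows --pt "0.014 -0.001 0 0 0 -0.006 100" --pt "0 0 0 0 0 0 100" --pt "0 0 0 0 0 0 0" --pt "0 0 0 0 0 0 0" --pt "0 0 0 0 0 0 0" --force 70

```text
time_s: 4.75
eef_pos: [0.4504, 0.0906, 0.0534]
tcp_rot: [[0.002, 0.999, 0.032], [0.0, 0.032, -0.999], [-1.0, 0.002, -0.0]]
ft_force: [-1.0, -0.7, 1.3]
gripper_width: 0.379
```

Request:
play_rows --pt "0 0 0 0 0 0 0" --pt "0 0 0 0 0 0 0" --pt "0 0 0 0 0 0 0"

```text
time_s: 5.12
eef_pos: [0.4509, 0.0907, 0.0541]
tcp_rot: [[0.003, 0.999, 0.032], [0.0, 0.032, -0.999], [-1.0, 0.003, -0.0]]
ft_force: [-0.8, -0.8, -0.4]
gripper_width: 0.264
```

```bash
python3 st.py .449 .0905 .051
```

```text
5.125 [0.45094961 0.09065874 0.05409757] xax [ 3.e-03  2.e-04 -1.e+00] az 1.8483306909922508 F [-0.8 -0.8 -0.4] M [ 0.01 -0.05  0.03] 0.2635669539465411 1.5841302799894053
d tool [ 0.0031 -0.002   0.0001]
```

Request:
play_rows --pt "-0.03 0 0 0 0 0 0" --pt "-0.05 0 0 0 0 0 0" --pt "-0.05 0 0 0 0 0 0" --pt "-0.04 0 0 0 0 0 0" --pt "0 0 0 0 0 0 0"

```text
time_s: 5.75
eef_pos: [0.4486, 0.0905, 0.2271]
tcp_rot: [[-0.002, 0.999, 0.032], [0.0, 0.032, -0.999], [-1.0, -0.002, -0.0]]
ft_force: [-0.5, -0.3, -0.9]
gripper_width: 0.266
```

```bash
python3 st.py .5505 -.2325 .25
python3 - <<'E'
from h import *
s=sensors.get_obs();w=camera_info("wrist");im=grab_frame("wrist");cv2.imwrite("pics/w5.png",im)
a=cv2.resize(im[120:400,150:430],(600,600),interpolation=2)
cv2.imwrite("pics/c5.png",cv2.convertScaleAbs(a,alpha=3))
T=s["tcp_rot"];p=s["eef_pos"]+T@[.028,0,0];print([np.round((np.array(proj(w,p+T@[0,a,b]))-(150,120))*600/280) for a,b in((0,0),(.033,0),(0,.033),(0,-.033),(.0233,.0233),(.0233,-.0233))])
E
```

```text
5.75 [0.44859444 0.09051404 0.22713813] xax [-0.0021  0.     -1.    ] az 1.8392261821829725 F [-0.5 -0.3 -0.9] M [-0.01 -0.03  0.01] 0.2659232833453454 1.5841143263297623
d tool [-0.0231  0.0914  0.3261]
[array([272., 305.]), array([273., 187.]), array([396., 305.]), array([149., 305.]), array([364., 223.]), array([181., 223.])]
```

View pics/c5.png

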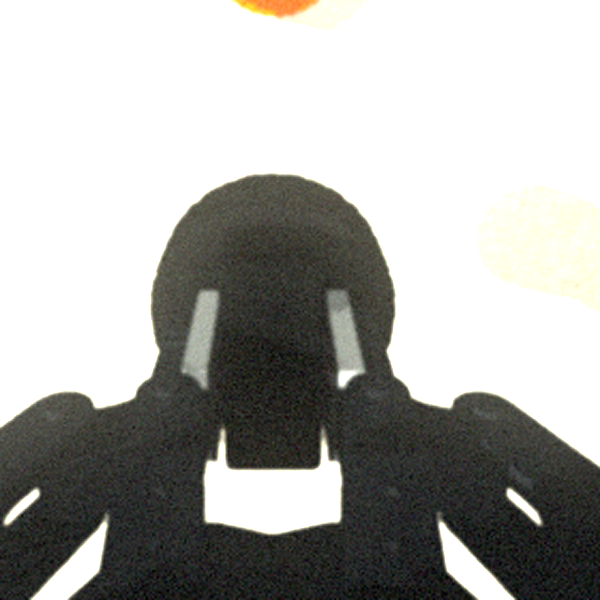

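The cap is gripped centrally across the jaws (disc 152 to 395, predicted 149 to 396). Next I check its offset along the bar from the front lower edge at (273,174).

Run:
```python
from h import *
s=sensors.get_obs();w=camera_info("wrist");T=s["tcp_rot"]
im=cv2.imread("pics/w5.png");col=im[:,275:281].max(2).mean(1);v0=np.where(col[150:]<45)[0][0]+150;print(v0,col[v0-3:v0+3])
for d in(-.004,-.002,0,.002):
    print(d,[(np.array(proj(w,s["eef_pos"]+T@[h,.033+d,0]))-(150,120))*600/280 for h in(.054,.028)])
# bar near end, top at tcp+.003
print([(np.array(proj(w,s["eef_pos"]+T@[.003,-.028+d,0]))-(150,120))*600/280 for d in(-.004,-.002,0)])
```

```text
202 [145.33333333 105.66666667  58.16666667  33.5         30.33333333
  30.66666667]
-0.004 [array([272.41577649, 171.81560102]), array([272.54435226, 202.25443834])]
-0.002 [array([272.42167395, 165.18671295]), array([272.55170707, 194.72300511])]
0 [array([272.42760884, 158.51154909]), array([272.55911566, 187.12990168])]
0.002 [array([272.43358138, 151.78978548]), array([272.56657838, 179.47460646])]
[array([272.4580246 , 469.43263753]), array([272.46534014, 462.97068561]), array([272.47271747, 456.44807383])]
```

Request:
play_rows --pt "-0.005 0.016 0.055 0 0 0 0" --pt "-0.005 0.016 0.055 0 0 0 0" --pt "0 0.016 0.055 0 0 0 0" --pt "0 0.016 0.055 0 0 0 0" --pt "0 0.016 0.055 0 0 0 0"

```text
time_s: 6.42
eef_pos: [0.5319, -0.1829, 0.221]
tcp_rot: [[-0.024, 0.999, 0.041], [0.007, 0.041, -0.999], [-1.0, -0.024, -0.008]]
ft_force: [-0.1, 0.2, -0.5]
gripper_width: 0.265
```

Request:
play_rows --pt "0 0.008 0.025 0 0 0 0" --pt "0 0 0 0 0 0 0" --pt "0 0 0 0 0 0 0"

```text
time_s: 6.8
eef_pos: [0.5375, -0.21, 0.2122]
tcp_rot: [[-0.036, 0.999, 0.035], [0.014, 0.036, -0.999], [-0.999, -0.036, -0.015]]
ft_force: [0.1, -1.0, -0.9]
gripper_width: 0.26
```

```bash
python3 st.py .5535 -.2325 .18
```

```text
6.8 [ 0.53748958 -0.21000936  0.21218013] xax [-0.0363  0.0141 -0.9992] az 2.0533891449943216 F [ 0.1 -1.  -0.9] M [-0.01 -0.01 -0.04] 0.2604936779963397 1.0450552902487802
d tool [0.0313 0.0163 0.0235]
```

Request:
play_rows --pt "0 0.008 0.012 0 -0.015 0.036 0" --pt "0 0.008 0.011 0 0 0 0" --pt "0 0 0 0 0 0 0" --pt "0 0 0 0 0 0 0"

```text
time_s: 7.3
eef_pos: [0.553, -0.2277, 0.2091]
tcp_rot: [[-0.005, 0.999, 0.04], [0.005, 0.04, -0.999], [-1.0, -0.005, -0.005]]
ft_force: [-1.0, -0.1, -0.6]
gripper_width: 0.265
```

```bash
python3 st.py .5535 -.2325 .18
```

```text
7.3 [ 0.55295483 -0.22771914  0.20909998] xax [-0.0048  0.0046 -1.    ] az 2.302649732211126 F [-1.  -0.1 -0.6] M [-0.03 -0.01 -0.01] 0.26539908123245576 1.0212497630420814
d tool [0.0291 0.0005 0.0049]
```

Request:
play_rows --pt "0 0 0.005 0 -0.005 0.005 0" --pt "0.014 0 0 0 0 0 0" --pt "0.012 0 0 0 0 0 0" --pt "0 0 0 0 0 0 0" --pt "0 0 0 0 0 0 0"

```text
time_s: 7.92
eef_pos: [0.5524, -0.232, 0.1803]
tcp_rot: [[-0.001, 0.999, 0.041], [0.001, 0.041, -0.999], [-1.0, -0.001, -0.001]]
ft_force: [0.4, 0.1, -0.7]
gripper_width: 0.262
```

```bash
python3 st.py .5535 -.2325 .18
python3 - <<'E'
from h import *
im=grab_frame("wrist");cv2.imwrite("pics/w6.png",im);s=grab_frame("scene");cv2.imwrite("pics/s6.png",s)
a=cv2.resize(im[60:340,140:420],(500,500),interpolation=2);b=cv2.resize(s[120:220,220:280+40],(300,300),interpolation=2)
b=np.vstack([b,np.zeros((200,300,3),np.uint8)])
cv2.imwrite("pics/c6.png",cv2.convertScaleAbs(np.hstack([a,b]),alpha=2))
E
```

```text
7.925 [ 0.55236965 -0.23201605  0.18033293] xax [-1.2e-03  7.0e-04 -1.0e+00] az 2.33282446976286 F [ 0.4  0.1 -0.7] M [-0.04  0.04 -0.01] 0.26233135111277023 1.0152973527656193
d tool [0.0003 0.0011 0.0005]
```

View pics/c6.png

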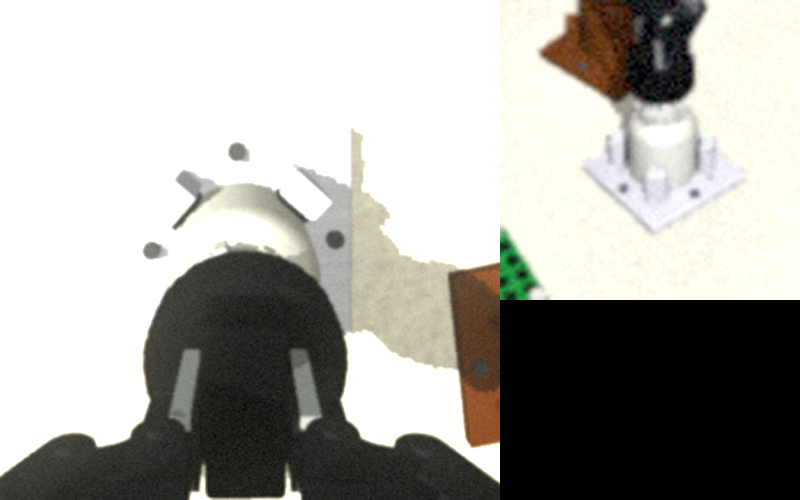

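The wrist crop puts the cap disc at 145 to 347 (centre 246) and the jar body at roughly 166 to 320 (centre 243). In the scene view both are centred near 661, so the cap is aligned to within about 1 mm. Lowering with force checks.

Request:
play_rows --pt "0 0.0011 0.0003 0 0 0 0" --pt "0.004 0 0 0 0 0 0" --pt "0.004 0 0 0 0 0 0" --pt "0 0 0 0 0 0 0"

```text
time_s: 8.52
eef_pos: [0.5542, -0.2326, 0.173]
tcp_rot: [[0.001, 0.999, 0.041], [-0.0, 0.041, -0.999], [-1.0, 0.001, 0.0]]
ft_force: [-0.4, 0.1, -0.3]
gripper_width: 0.261
```

Request:
play_rows --pt "0.003 0 0 0 0 0 0" --pt "0.002 0 0 0 0 0 0" --pt "0 0 0 0 0 0 0"

```text
time_s: 8.9
eef_pos: [0.5541, -0.2326, 0.1675]
tcp_rot: [[0.0, 0.999, 0.041], [-0.0, 0.041, -0.999], [-1.0, 0.0, 0.0]]
ft_force: [-0.3, -1.3, -1.2]
gripper_width: 0.262
```

```bash
python3 st.py .5535 -.2325 .16
```

```text
8.9 [ 0.55413904 -0.23255235  0.16754837] xax [ 4.e-04 -2.e-04 -1.e+00] az 2.337307387219554 F [-0.3 -1.3 -1.2] M [-0.04  0.02 -0.03] 0.26157197007013694 1.015908156952625
d tool [ 0.0075 -0.0006 -0.0001]
```

Request:
play_rows --pt "0.002 -0.0003 0 0 0 0 0" --pt "0.002 0 0 0 0 0 0" --pt "0 0 0 0 0 0 0"

```text
time_s: 9.28
eef_pos: [0.554, -0.2321, 0.1635]
tcp_rot: [[0.001, 0.999, 0.041], [0.001, 0.041, -0.999], [-1.0, 0.001, -0.001]]
ft_force: [0.1, 1.0, -0.6]
gripper_width: 0.261
```

Request:
play_rows --pt "0.002 0 0 0 0 0 0" --pt "0 0 0 0 0 0 0"

```text
time_s: 9.52
eef_pos: [0.5539, -0.2321, 0.1613]
tcp_rot: [[0.001, 0.999, 0.041], [0.001, 0.041, -0.999], [-1.0, 0.001, -0.001]]
ft_force: [-0.4, 1.2, -0.9]
gripper_width: 0.259
```

Request:
play_rows --pt "0.002 0 0 0 0 0 0" --pt "0 0 0 0 0 0 0"

```text
time_s: 9.78
eef_pos: [0.5539, -0.232, 0.1592]
tcp_rot: [[0.0, 0.999, 0.041], [0.001, 0.041, -0.999], [-1.0, 0.001, -0.001]]
ft_force: [-0.4, 1.4, -1.3]
gripper_width: 0.263
```

Request:
play_rows --pt "0.002 0 -0.0003 0 0 0 0" --pt "0 0 0 0 0 0 0"

```text
time_s: 10.02
eef_pos: [0.5538, -0.2317, 0.1569]
tcp_rot: [[0.0, 0.999, 0.041], [0.001, 0.041, -0.999], [-1.0, 0.0, -0.001]]
ft_force: [-0.0, 0.2, -1.6]
gripper_width: 0.263
```

Request:
play_rows --pt "0.002 0 0 0 0 0 0" --pt "0 0 0 0 0 0 0"

```text
time_s: 10.28
eef_pos: [0.5541, -0.2318, 0.1556]
tcp_rot: [[0.001, 0.999, 0.041], [0.001, 0.041, -0.999], [-1.0, 0.001, -0.001]]
ft_force: [-0.4, 0.3, 2.7]
gripper_width: 0.264
```

Request:
play_rows --pt "0.002 0 0 0 0 0 0" --pt "0 0 0 0 0 0 0"

```text
time_s: 10.52
eef_pos: [0.5543, -0.2319, 0.1545]
tcp_rot: [[0.001, 0.999, 0.041], [0.001, 0.041, -0.999], [-1.0, 0.001, -0.001]]
ft_force: [-0.9, 0.7, 3.1]
gripper_width: 0.264
```

Request:
play_rows --pt "0.002 0 0 0 0 0 0" --pt "0 0 0 0 0 0 0"

```text
time_s: 10.78
eef_pos: [0.5543, -0.2319, 0.1532]
tcp_rot: [[0.001, 0.999, 0.041], [0.001, 0.041, -0.999], [-1.0, 0.001, -0.001]]
ft_force: [-1.5, 1.3, 3.7]
gripper_width: 0.266
```

Request:
play_rows --pt "0.002 0 0 0 0 0 0" --pt "0 0 0 0 0 0 0"

```text
time_s: 11.02
eef_pos: [0.5544, -0.2319, 0.1521]
tcp_rot: [[0.001, 0.999, 0.041], [0.001, 0.041, -0.999], [-1.0, 0.001, -0.001]]
ft_force: [-1.2, 1.8, 5.2]
gripper_width: 0.266
```

Request:
play_rows --pt "0.003 0 0 0 0 0 0" --pt "0.003 0 0 0 0 0 0"

```text
time_s: 11.28
eef_pos: [0.5547, -0.2321, 0.1483]
tcp_rot: [[0.001, 0.999, 0.041], [0.0, 0.041, -0.999], [-1.0, 0.001, -0.0]]
ft_force: [-3.9, 2.7, 10.9]
gripper_width: 0.267
```

Request:
play_rows --pt "0.003 0 0 0 0 0 0"

```text
time_s: 11.4
eef_pos: [0.5549, -0.2321, 0.1469]
tcp_rot: [[0.001, 0.999, 0.041], [0.0, 0.041, -0.999], [-1.0, 0.001, -0.0]]
ft_force: [-4.2, 2.3, 11.2]
gripper_width: 0.261
```

The contact behaves like the plunger spring: it starts at z≈0.156, rises about 1 N/mm, and now reads 11 N at 0.147. So the lugs are already through the slots and the cap is near the hard stop. Turning clockwise in small rows, with compensation for the cap's offset.

Request:
play_rows --pt "0.0015 -0.0005 0.0004 0.12 0 0 0" --pt "0.0015 0 0.0005 0.16 0 0 0"

```text
time_s: 11.65
eef_pos: [0.5555, -0.2337, 0.1475]
tcp_rot: [[0.003, 0.97, -0.244], [-0.001, -0.244, -0.97], [-1.0, 0.003, 0.0]]
ft_force: [-4.3, 2.1, 10.1]
gripper_width: 0.263
```

```bash
python3 st.py .5535 -.2325 .147
```

```text
11.65 [ 0.55552478 -0.23368073  0.14754373] xax [ 0.0028 -0.0011 -1.    ] az -14.11446768250379 F [-4.3  2.1 10.1] M [0.6  0.89 0.09] 0.2629192804846653 1.3021246033682048
d tool [ 0.0005 -0.0023 -0.0007]
```

Request:
play_rows --pt "0.0025 -0.0008 0.0002 0.16 0 0 0" --pt "0.002 0 0.0004 0.14 0 0 0"

```text
time_s: 11.9
eef_pos: [0.5551, -0.2347, 0.1469]
tcp_rot: [[0.003, 0.85, -0.527], [-0.002, -0.527, -0.85], [-1.0, 0.004, 0.0]]
ft_force: [-4.0, 2.7, 11.1]
gripper_width: 0.261
```

```bash
python3 st.py .5535 -.2325 .147
```

```text
11.9 [ 0.55510232 -0.23467731  0.14685519] xax [ 0.0031 -0.0025 -1.    ] az -31.80407852021354 F [-4.   2.7 11.1] M [0.55 1.   0.09] 0.2605068237287212 1.6101027562388672
d tool [-0.0002 -0.0025 -0.001 ]
```

Request:
play_rows --pt "0.002 -0.0005 0.0002 0.12 0 0 0" --pt "0.002 0 0.0002 0.08 0 0 0"

```text
time_s: 12.15
eef_pos: [0.5543, -0.2353, 0.1466]
tcp_rot: [[0.001, 0.725, -0.689], [-0.004, -0.689, -0.725], [-1.0, 0.004, 0.002]]
ft_force: [-5.8, 1.9, 11.9]
gripper_width: 0.262
```

```bash
python3 st.py .5535 -.2325 .147
```

```text
12.15 [ 0.55431182 -0.23533187  0.14657968] xax [ 0.0013 -0.0037 -1.    ] az -43.55542516742277 F [-5.8  1.9 11.9] M [0.65 1.2  0.16] 0.26221810981711513 1.8154503752754214
d tool [-0.0004 -0.0025 -0.0015]
```

The total turn is 46°, past the 37° barrier and short of the 53° stop. Letting up to confirm the lock.

Request:
play_rows --pt "-0.003 0 0 0 0 0 0" --pt "-0.002 0 0 0 0 0 0" --pt "0 0 0 0 0 0 0"

```text
time_s: 12.52
eef_pos: [0.5538, -0.2351, 0.1524]
tcp_rot: [[0.0, 0.724, -0.689], [-0.003, -0.689, -0.724], [-1.0, 0.002, 0.002]]
ft_force: [-2.1, 1.4, 5.5]
gripper_width: 0.263
```

Request:
play_rows --pt "-0.002 0 0 0 0 0 0" --pt "0 0 0 0 0 0 0"

```text
time_s: 12.78
eef_pos: [0.5536, -0.2349, 0.1526]
tcp_rot: [[-0.0, 0.724, -0.689], [-0.003, -0.689, -0.724], [-1.0, 0.002, 0.002]]
ft_force: [-0.6, 1.4, 4.9]
gripper_width: 0.26
```

```bash
python3 st.py .5535 -.2325 .147
```

```text
12.775 [ 0.55357869 -0.23493488  0.15262917] xax [-0.     -0.0029 -1.    ] az -43.576396678293996 F [-0.6  1.4  4.9] M [ 0.21  0.21 -0.03] 0.2596022597757164 1.8157251550797642
d tool [ 0.0056 -0.0017 -0.0017]
```

Request:
play_rows --pt "-0.003 0 0 0 0 0 0" --pt "-0.003 0 0 0 0 0 0"

```text
time_s: 13.02
eef_pos: [0.5524, -0.2342, 0.153]
tcp_rot: [[-0.001, 0.724, -0.69], [-0.002, -0.69, -0.724], [-1.0, -0.0, 0.002]]
ft_force: [6.2, -2.8, -17.8]
gripper_width: 0.264
```

Request:
play_rows --pt "-0.003 0 0 0 0 0 0"

```text
time_s: 13.15
eef_pos: [0.5523, -0.2342, 0.153]
tcp_rot: [[-0.001, 0.724, -0.69], [-0.002, -0.69, -0.724], [-1.0, 0.0, 0.002]]
ft_force: [6.0, -2.4, -17.6]
gripper_width: 0.258
```

Pulling up with 18 N moves nothing at 6.4 mm above the hard stop, so the cap is locked. Relaxing, then releasing.

Request:
play_rows --pt "0.0003 0 0 0 0 0 0" --pt "0 0 0 0 0 0 0" --pt "0 0 0 0 0 0 60" --pt "0 0 0 0 0 0 60" --pt "0 0 0 0 0 0 60"

```text
time_s: 13.78
eef_pos: [0.5536, -0.2355, 0.1561]
tcp_rot: [[0.001, 0.724, -0.689], [-0.004, -0.689, -0.724], [-1.0, 0.004, 0.002]]
ft_force: [0.1, -1.2, 0.2]
gripper_width: 0.602
```

Request:
play_rows --pt "0 0 0 0 0 0 60" --pt "-0.02 0 0 0 0 0 60" --pt "-0.04 0 0 0 0 0 60" --pt "-0.05 0 0 0 0 0 60" --pt "0 0 0 0 0 0 60"

```text
time_s: 14.4
eef_pos: [0.5543, -0.2356, 0.275]
tcp_rot: [[0.005, 0.724, -0.689], [-0.007, -0.689, -0.724], [-1.0, 0.008, 0.001]]
ft_force: [0.0, -0.3, -0.9]
gripper_width: 0.595
```

```bash
python3 st.py
python3 - <<'E'
from h import *
im=grab_frame("wrist");s=grab_frame("scene")
a=cv2.resize(im[60:340,140:420],(500,500),interpolation=2);b=cv2.resize(s[120:220,220:320],(300,300),interpolation=2)
b=np.vstack([b,np.zeros((200,300,3),np.uint8)])
cv2.imwrite("pics/c7.png",cv2.convertScaleAbs(np.hstack([a,b]),alpha=2))
E
```

```text
14.4 [ 0.55433256 -0.23560273  0.27503452] xax [ 0.0051 -0.0068 -1.    ] az -43.58376146826272 F [ 0.  -0.3 -0.9] M [ 0.03 -0.   -0.  ] 0.5945239690610014 1.8155263237249375
```

View pics/c7.png

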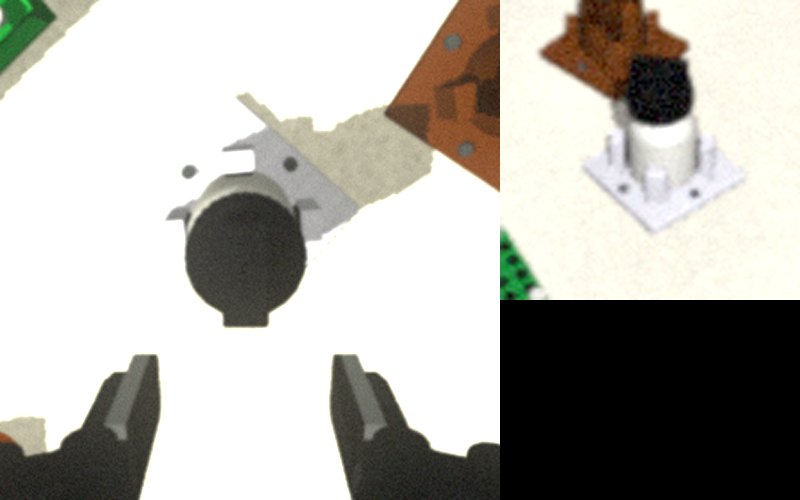

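The cap sits level and centred on the jar at (246,255), and the gripper is clear. Handing in.

```bash
python3 -c "
from workcell import order;print(order.sign_off())"
```

```text
the job is handed in; nothing more can be done
None
```

The black cap is on the white jar and locked, and the job was handed in at about 14.5 s of the 72 s allowed; sign-off gives no verdict.

- **What I did:** I found the slots from the wrist picture, so the cap dropped straight in without searching. I then pushed it down with about 12 N, turned it 46° clockwise, let up and released.
- **Lock check:** after letting up, the cap stopped about 6 mm above the hard stop. It did not come off under an 18 N pull upward.
- **Last picture:** the cap looks level and centred on the jar, and the gripper is clear. The measured force is back to near zero.
- **What disagreed:** the camera estimates differed by 1–2 mm for both the cap and the holder. A sideways force of up to 6 N during the push and turn fits a small misalignment of that kind.
- **Not checked:** I did not measure the plunger directly; its position follows only from the height and force readings. I did not re-measure the beaker, rack and small lid at the end, but the arm never went near them.

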